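# Kit two laser-welding repair jobs

### The arm

A 7-joint arm with a two-finger parallel gripper is mounted at the origin on the work surface. World frame = base frame: x ahead of the robot, y to its left, z up, the work surface at z = 0. Lengths are in m, angles in rad, forces in N, time in s.
With the tool pointing down it reaches from about 0.425 to 0.875 m from the base axis. Payload 4.7 kg.
Tool frame: the origin (TCP) lies between the finger pads; the fingertips stand 8 mm ahead of it and the grasp point (between the pads) lies 11 mm behind it; z points along the fingers, x is the direction in which the jaws open and shut, and the axes are right-handed (so a half turn about z gives the same grasp; the last joint's range is limited). The gripper opens to 85 mm and grips with 20 to 120 N. Pads are 22 mm wide; open, the fingers measure 114 mm over their backs; the gripper's body (76 mm by 85 mm) begins 54 mm behind the grasp point. The pads swing forward as they close: fully open they stand 13 mm farther back than shut.
Start: joints at [1.356, 0.321, -0.07, 1.45, 0.023, 1.371, -0.057], TCP at [0.147, -0.633, 0.239] pointing down, gripper open.
Joint ranges: [-2.86, 2.86], [-0.3, 2.09], [-1.38, 1.24], [0.06, 2.45], [-1.56, 4.7], [0.09, 2.05], [-2.69, 2.69]. Speed limits (rad/s): [2.57, 2.57, 3.14, 3.14, 3.14, 3.14, 3.14].

### API

Orientations are given as a unit quaternion [w, x, y, z].
In Python, from bench import bot gives the robot as it stands. The module is installed in compiled form; this text tells all that it offers.
- The arm moves only by the shell command python3 -m creep 'ROWS' [FORCE]. ROWS is JSON, a list of rows, each a list of 3 entries, a list of its own where there are three numbers: the shift along the tool's x, y, z in mm, then the turn, a rotation vector about the tool's x, y, z in rad, then the opening, from 0 (shut) to 1 (fully open). A call has 1 to 12 rows; each row shifts and turns the commanded pose from where the row before left it, along the tool's axes as they then stand; what a row does not reach is not made up. A row lasts 1/10 s, in which the tool goes at most 50 mm and 8.59 degrees, less where a joint would pass 70% of its speed; a pose out of reach is approached as far as the arm can. A call with a gripper value outside its range is refused whole. The fingers move at their own pace and stop on an object; FORCE is the grip in N (left out, the last holds). Time passes only in rows, so rows that do not move let the fingers close. It gives the time, the measured TCP pose, the force and the opening at its end, in the units of the state.
- bot.get_obs(): the state, without advancing time (a new reading comes with each control period).
- bot.get_image(name): name is "scene" or "top"; returns a dict with "pixels" (384x512x3 uint8, red, green, blue), "z_map" (384x512 float32, m along the optical axis (not along the pixel's ray), 0 where there is no reading), "mtx" (3x3 intrinsics, pixels), "dist" ([k1, k2, p1, p2, k3] as OpenCV has them; the pictures are not rectified), "position" and "attitude" of the camera in the world. Camera axes: x right, y down, z forward; pixel columns grow to the right and rows downward; lengths in m; the calibration is good to about 2 mm. A picture is of the moment at which its call begins.
- bot.finish_job(): hands the job in, once; it reports no verdict.
The state is a dict: "time_s": time; "joints": joint angles; "dq": joint speeds; "joint_efforts": joint torques, N m; "position": TCP position; "orientation": TCP orientation; "force": force on the tool from outside, world axes, zero at the start; "ft_torque": the same for the moment, N m; "finger_gap": finger opening in m.
Only numpy, scipy, OpenCV 4.12 (cv2) and the standard library are available. Lean on these libraries where they do the work, as an engineer would, in place of code of your own. Each camera call takes 0.05 s, during which the arm holds its last target. There are 200 camera calls.

### The job

Make up the two repair jobs from the stock on the mat: the blue tray gets the steel cavity insert, the copper chill bar and the red-capped wire tube; the yellow tray gets the bronze core insert and the green-capped wire tube. One piece to a compartment, wire tubes in the long compartments and the other pieces in short ones (either will do), each set down and not dropped, flat on the compartment's floor and the same way up as it stands now. Leave the white-capped tube and the lens holder where they lie.

Things in the scene. Friction and masses are not known exactly. Their poses are not given: they have to be found in the camera images.
- tray_blue: blue tray 199 (x) x 157 mm, fixed, left or right of the stock. Origin: centre of underside. Floor 4 mm thick; walls 5 mm thick, tops 16 mm above the bench; dividers 5 mm thick, tops 14 mm above it. Long compartment 189 x 66 mm centred at x 0, y -40.5 mm of its frame; two short ones, 92 (x) x 76 mm, centred at x +48.5 and -48.5, y +35.5 mm. Its x is within 0.2 rad of the world's x.
- tray_yellow: yellow tray 199 (x) x 157 mm, fixed, left or right of the stock. Origin: centre of underside. Floor 4 mm thick; walls 5 mm thick, tops 16 mm above the bench; dividers 5 mm thick, tops 14 mm above it. Long compartment 189 x 66 mm centred at x 0, y -40.5 mm of its frame; two short ones, 92 (x) x 76 mm, centred at x +48.5 and -48.5, y +35.5 mm. Its x is within 0.2 rad of the world's x.
- cavity_insert: steel block 50 (x) x 40 (y) x 30 (z) mm, two dark ring-shaped cavities and a runner on its bright top. Origin: centre of its underside, z up. About 0.42 kg; grip across the 40 mm width. On the dark grey mat (top 2 mm above the bench).
- chill_bar: copper-coloured bar 60 (x) x 25 (y) x 25 (z) mm with two black holes and a dark cross groove on top. Origin: centre of its underside, z up. About 0.32 kg; grip across the 25 mm width. On the dark grey mat (top 2 mm above the bench).
- core_insert: golden bronze turned core standing upright on its flange: flange 40 mm diameter and 9 mm thick, above it a round body of 24 mm diameter up to 40 mm, a narrower nose to 48 mm. Origin: centre of the flange's underside, z up along the axis. About 0.22 kg; grip the 24 mm body above the flange. On the dark grey mat (top 2 mm above the bench).
- tube_red: square wire tube lying flat, 130 x 16 x 16 mm, clear with steel wires inside, a red cap over the last 45 mm at its +x end, a thin red plug at the other. Origin: the centre of the tube, 8 mm above what it lies on; x along the tube, within 0.25 rad of the world's x. 0.06 kg; grip across the 16 mm width at the middle. On the dark grey mat (top 2 mm above the bench).
- tube_green: square wire tube lying flat, 130 x 16 x 16 mm, clear with steel wires inside, a green cap over the last 45 mm at its +x end, a thin green plug at the other. Origin: the centre of the tube, 8 mm above what it lies on; x along the tube, within 0.25 rad of the world's x. 0.06 kg; grip across the 16 mm width at the middle. On the dark grey mat (top 2 mm above the bench).
- tube_white: square wire tube lying flat, 130 x 16 x 16 mm, clear with steel wires inside, a white cap over the last 45 mm at its +x end, a thin white plug at the other. Origin: the centre of the tube, 8 mm above what it lies on; x along the tube, within 0.25 rad of the world's x. 0.06 kg; grip across the 16 mm width at the middle. On the dark grey mat (top 2 mm above the bench). Not wanted.
- lens_holder: flat round aluminium holder, 46 mm diameter, 12 mm high, with a black ring and a pale blue lens on top. Origin: centre of its underside. Not wanted. On the dark grey mat (top 2 mm above the bench). All the stock, with a small amber jar (38 mm diameter, 42 mm high, of no concern), stands in two rows of four, about 95 mm apart in y and 165 mm in x, in any arrangement.
There are look-alikes about, which are no part of the job. What is shaped like the tube_red but purple or turquoise is not meant. Leave any purple or turquoise look-alike of the tube_green alone.

How it is judged:
By the outcome, as a careful person would: the job done as asked, in the order asked, and still so for the second after the job is handed in, with the robot touching nothing.
It also fails if it takes over 122 s, if anything falls off the work surface, if the arm or the gripper's body presses on something with over 40 N, if the wrist force passes 120 N, or if a joint passes its speed limit or range.

## Working session

There is one attempt and no reset: what is moved stays moved. The work goes in short steps, Python scripts to look and compute and a shell command to move; the robot and the scene stay as the last step left them, time stands still between calls to the robot, and variables do not carry over. Pictures are saved under pics/ and viewed, about 12 in all and at most 16, crops included, and the job is handed in when it is done.

```bash
mkdir -p pics; python3 - <<'E'
from bench import bot
import cv2,numpy as np,pickle
o=bot.get_obs();print({k:np.round(v,3).tolist() for k,v in o.items()})
for n in("top","scene"):
    im=bot.get_image(n);pickle.dump(im,open(n+'.pkl','wb'))
    cv2.imwrite(f'pics/{n}0.png',cv2.resize(im['pixels'][:,:,::-1],None,fx=1.5,fy=1.5,interpolation=cv2.INTER_CUBIC))
    print(n,im['mtx'].tolist(),im['dist'],im['position'],im['attitude'])
E
```

```text
{'time_s': 0.0, 'joints': [1.356, 0.322, -0.07, 1.452, 0.023, 1.371, -0.057], 'dq': [0.001, 0.001, -0.001, -0.001, -0.0, -0.0, 0.001], 'joint_efforts': [0.001, -49.357, -0.382, -31.433, 0.013, 0.011, 0.0], 'position': [0.147, -0.633, 0.238], 'orientation': [-0.001, 0.783, -0.622, -0.001], 'force': [0.026, -0.509, -0.151], 'ft_torque': [-0.012, 0.035, -0.016], 'finger_gap': 0.086}
top [[431.5918935500669, 0.0, 255.99945364042566], [0.0, 431.5918935500669, 186.72378387692123], [0.0, 0.0, 1.0]] [-0.0102031  0.         0.         0.         0.       ] [0.35886987 0.05195362 1.171855  ] [ 0.03968006 -0.69535332  0.71566625 -0.05225953]
scene [[450.9797879424055, 0.0, 252.55716953512848], [0.0, 450.9797879424055, 187.58169744160708], [0.0, 0.0, 1.0]] [-0.1363165  0.         0.         0.         0.       ] [ 0.89100746 -0.50299403  1.03998171] [-0.27725229  0.90516936  0.3086434  -0.09240585]
```

View pics/top0.png

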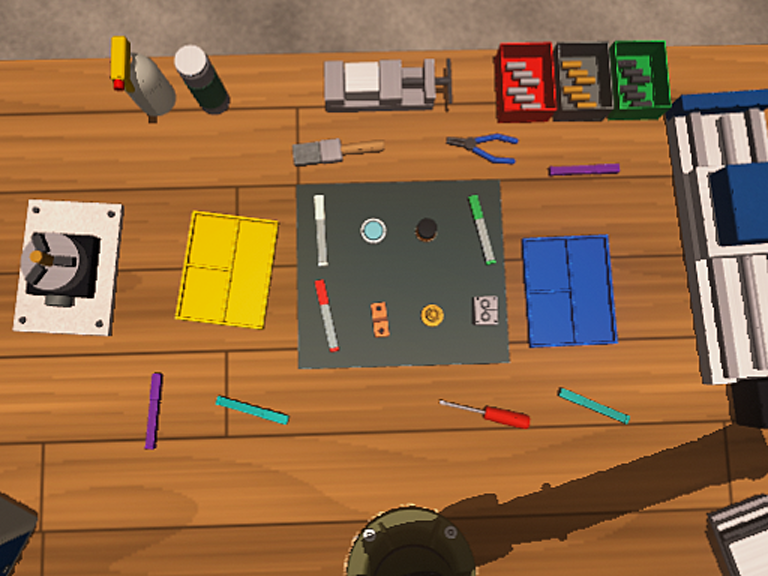

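View pics/scene0.png

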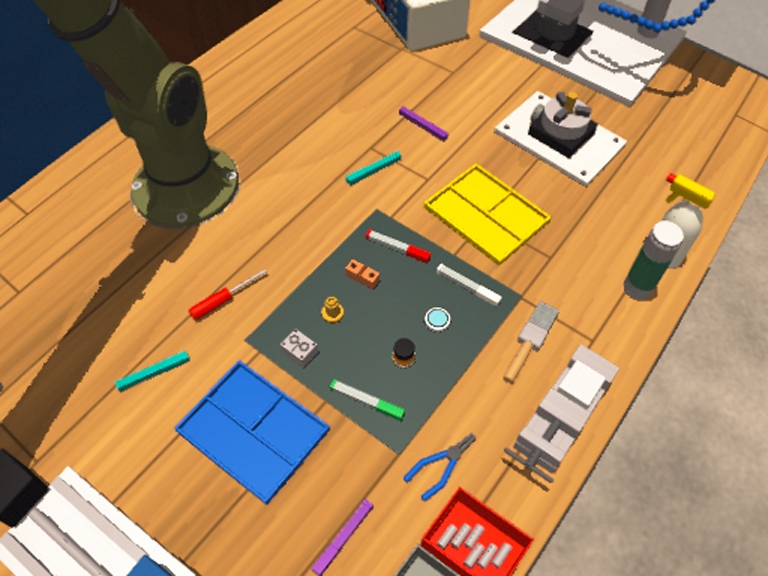

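The top view shows yellow tray (227,270) left and blue tray (570,290) right of the mat. The near row is red tube (327,315), chill bar (380,319), core (432,315) and cavity insert (485,310). The far row is white tube, lens, jar and green tube (481,230). The scene view agrees, with purple and turquoise decoys off the mat.

```bash
cat > h.py <<'E'
import cv2,numpy as np,pickle
from scipy.spatial.transform import Rotation as R
def rays(im,uv):
    p=cv2.undistortPoints(np.asarray(uv,float).reshape(-1,1,2),im['mtx'],np.asarray(im['dist'])).reshape(-1,2)
    q=im['attitude'];return R.from_quat([q[1],q[2],q[3],q[0]]).apply(np.c_[p,np.ones(len(p))])
def plane(im,uv,z):
    d=rays(im,uv);c=np.asarray(im['position']);return c+d*((z-c[2])/d[:,2])[:,None]
def mask_pts(im,f,box=None):
    """biggest blob of mask f(h,s,v) inside box (u0,v0,u1,v1)"""
    h,s,v=[a.astype(int) for a in cv2.split(cv2.cvtColor(im['pixels'],cv2.COLOR_RGB2HSV))]
    m=f(h,s,v).astype(np.uint8)
    if box: 
        k=np.zeros_like(m);k[box[1]:box[3],box[0]:box[2]]=1;m&=k
    cs,_=cv2.findContours(m,cv2.RETR_EXTERNAL,cv2.CHAIN_APPROX_NONE)
    return max(cs,key=cv2.contourArea).reshape(-1,2)
def rect(im,c,z):
    P=plane(im,c,z)[:,:2]
    (x,y),(w,h),a=cv2.minAreaRect((P*1000).astype(np.float32))
    if w<h:w,h,a=h,w,a+90
    a=(a+90)%180-90
    return np.round([x,y,w,h,a],1)   # mm, long-axis angle deg from world x
E
cat > m.py <<'E'
from h import *
T,S=[pickle.load(open(n+'.pkl','rb')) for n in('top','scene')]
b=lambda x0,y0,x1,y1:(int(x0/1.5),int(y0/1.5),int(x1/1.5),int(y1/1.5))
hot=lambda lo,hi,sm=110:(lambda h,s,v:(h>=lo)&(h<=hi)&(s>sm)&(v>60))
bright=lambda h,s,v:(v>95)
J=[('blue',hot(105,122),16,b(510,225,630,360),b(160,350,340,510)),
('yellow',hot(25,35,170),16,b(165,200,290,340),b(415,155,560,270)),
('cavity',bright,32,b(465,285,503,335),b(270,322,325,365)),
('chill',bright,27,b(362,292,398,342),b(335,250,390,295)),
('core',lambda h,s,v:(v>80)&(s>100),11,b(412,292,452,342),b(312,285,352,330)),
('tubeR',bright,18,b(308,270,346,360),b(355,220,440,270)),
('tubeG',bright,18,b(462,190,500,270),b(322,370,412,425)),
('lens',bright,14,b(355,210,395,250),b(415,295,460,340)),
('tubeW',bright,18,b(308,188,336,272),b(425,258,508,310))]
for n,f,z,bt,bs in J:
    print(n,rect(T,mask_pts(T,f,bt),z/1000),rect(S,mask_pts(S,f,bs),z/1000))
for im,n in((T,'top'),(S,'scene')):
    for j in J: cv2.drawContours(im['pixels'],[mask_pts(im,j[1],j[3] if n=='top' else j[4])],-1,(255,0,255),1)
c1=cv2.resize(T['pixels'][115:255,110:420],None,fx=2.5,fy=2.5);c2=cv2.resize(S['pixels'][95:345,110:375],None,fx=2,fy=2)[:, :530]
cv2.imwrite('pics/ov_top.png',c1[:,:,::-1]);cv2.imwrite('pics/ov_sc.png',c2[:,:,::-1])
E
python3 m.py
```

```text
blue [ 482.8 -304.5  198.9  157.4    1. ] [ 484.2 -304.2  201.9  157.1    1.1]
yellow [534.3 312.  187.9 155.9  -8.7] [537.5 313.4 200.2 159.   -8.7]
cavity [ 449.9 -149.3   50.6   42.    -1.6] [ 459.5 -143.9   83.5   54.3   18.5]
chill [438.6  39.3  61.6  26.9   5.1] [441.   36.3  67.3  38.2   3.6]
core [444.9 -54.1  40.6  37.8  88.3] [441.2 -50.8  53.8  37.5 -50.7]
tubeR [443.5 134.6 141.7  63.7  -1.7] [449.7 132.5 132.3  26.1  11.1]
tubeG [ 598.7 -151.5  131.5   17.    12.3] [ 593.7 -147.5  148.7   96.8   37.8]
lens [602.3  46.8  45.9  45.6  25.4] [599.2  35.9  65.   61.3  37.6]
tubeW [604.5 141.7 131.7  18.    3.2] [604.8 140.1 132.4  26.8   2.9]
```

View pics/ov_top.png

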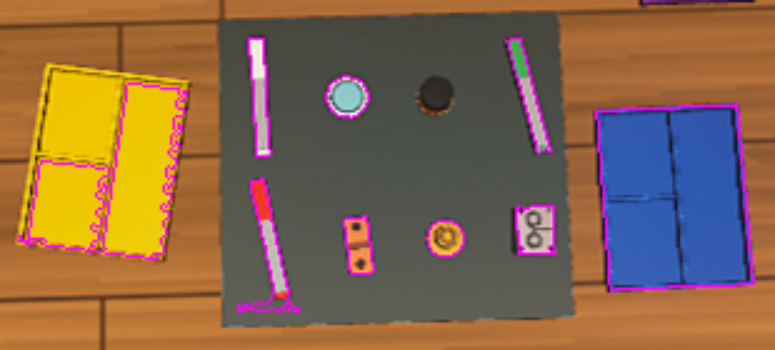

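View pics/ov_sc.png

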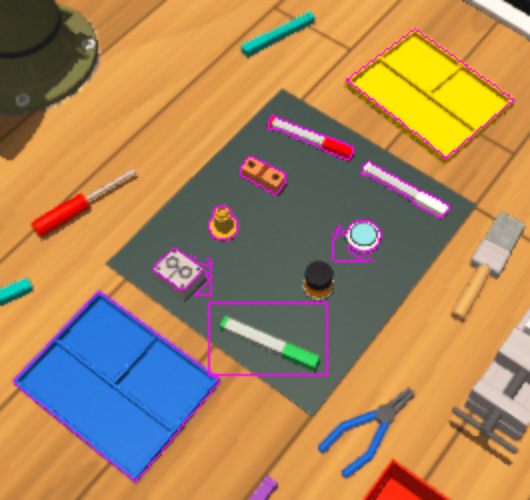

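Overlays: outlines fit on everything except yellow's right edge and red's lower end (top view), plus cavity, lens and green in the scene view, where the mask leaks. I'll refine those masks and work out the grasps.

```bash
cat > m2.py <<'E'
from h import *
T,S=[pickle.load(open(n+'.pkl','rb')) for n in('top','scene')]
b=lambda x0,y0,x1,y1:(int(x0/1.5),int(y0/1.5),int(x1/1.5),int(y1/1.5))
br=lambda h,s,v:v>130
y=lambda h,s,v:(h>=22)&(h<=35)&(s>200)&(v>40)
for k in ((22,36,215,30),(20,38,225,60)):
  y=lambda h,s,v:(h>=k[0])&(h<=k[1])&(s>k[2])&(v>k[3])
  print('yellow',rect(T,mask_pts(T,y,b(165,200,290,340)),.016),rect(S,mask_pts(S,y,b(415,155,560,270)),.016))
print('red',rect(T,mask_pts(T,br,b(308,272,346,357)),.018),rect(S,mask_pts(S,br,b(355,220,440,270)),.018))
print('green',rect(T,mask_pts(T,br,b(462,190,500,270)),.018),rect(S,mask_pts(S,lambda h,s,v:(v>130)|((h>45)&(h<75)&(s>120)&(v>70)),b(325,375,408,422)),.018))
print('cavity',[rect(T,mask_pts(T,lambda h,s,v:v>t,b(465,285,503,335)),.032) for t in(95,130,150)],rect(S,mask_pts(S,br,b(270,322,325,365)),.032))
print('chill',[rect(T,mask_pts(T,lambda h,s,v:v>t,b(362,292,398,342)),.027) for t in(95,130)])
for u in((482,310),(432,315)): print(np.array(cv2.cvtColor(T['pixels'],cv2.COLOR_RGB2HSV))[int(u[1]/1.5),int(u[0]/1.5)])
E
python3 m2.py
python3 - <<'E'
from bench import bot
from scipy.spatial.transform import Rotation as R
q=bot.get_obs()['orientation'];print(R.from_quat([q[1],q[2],q[3],q[0]]).as_matrix().round(3))
E
```

```text
yellow [538.4 311.7 199.8 158.3  -8.6] [538.  309.6 205.2 167.8  -8.7]
yellow [538.2 311.1 199.6 157.5  -8.6] [538.6 309.5 204.3 167.5  -8.4]
red [449.5 134.1 131.   16.9  11.4] [461.3 181.4  84.8  62.3  37.9]
green [ 599.7 -151.2  128.2   16.6   12.2] [ 598.4 -150.9  131.2   20.6   12.8]
cavity [array([ 449.9, -149.3,   50.6,   42. ,   -1.6]), array([ 451.2, -148.6,   47.9,   40.3,   -1.7]), array([ 449.9, -148.6,   45.3,   40.2,   -1.7])] [ 448.3 -147.    49.6   40.2   -1. ]
chill [array([438.6,  39.3,  61.6,  26.9,   5.1]), array([438.9,  39.4,  61. ,  26.4,   5.5])]
[  7  36 207]
[ 19 196 221]
[[ 0.227 -0.974 -0.001]
 [-0.974 -0.227  0.002]
 [-0.002  0.    -1.   ]]
```

```bash
cat > g.py <<'E'
import sys,numpy as np
from bench import bot
from scipy.spatial.transform import Rotation as R
# target x y z (mm) jaw yaw (deg, mod 180): prints level-out, turn about tool z, then shift in tool axes after it
x,y,z,yaw=map(float,sys.argv[1:5])
o=bot.get_obs();q=o['orientation'];M=R.from_quat([q[1],q[2],q[3],q[0]]).as_matrix()
cur=np.degrees(np.arctan2(M[1,0],M[0,0]));d=yaw-cur
if len(sys.argv)<6: d=(d+90)%180-90
else: d=(d+180)%360-180
a=np.radians(cur+d);N=np.array([[np.cos(a),np.sin(a),0],[np.sin(a),-np.cos(a),0],[0,0,-1]])
p=np.array(o['position'])*1000
print('t',round(o['time_s'],2),'tcp',p.round(1),'yaw',round(cur,1),'gap',round(o['finger_gap']*1000,1),'F',np.round(o['force'],1),'j7',round(o['joints'][6],2))
print('rotvec',R.from_matrix(M.T@N).as_rotvec().round(3),'shift',(N.T@(np.array([x,y,z])-p)).round(1))
E
python3 g.py 450 -148.5 110 -91.6
```

```text
t 0.1 tcp [ 147.2 -632.6  238.3] yaw -76.9 gap 84.9 F [ 0.5 -0.1  0.3] j7 -0.06
rotvec [0.    0.002 0.257] shift [-492.4 -289.1  128.3]
```

```bash
python3 -m creep '[[[0,0,0],[0,0,0.128],1],[[0,0,0],[0,0,0.129],1],[[-30,-17,0],[0,0,0],1],[[-35,-20,0],[0,0,0],1],[[-35,-20,0],[0,0,0],1],[[-35,-20,0],[0,0,0],1],[[-35,-20,0],[0,0,0],1],[[-35,-20,0],[0,0,0],1],[[-35,-20,0],[0,0,0],1],[[-35,-20,0],[0,0,0],1],[[-35,-20,0],[0,0,0],1],[[-35,-20,0],[0,0,0],1]]'; python3 g.py 450 -148.5 110 -91.6
```

```text
time_s: 1.3
position: [0.3544, -0.2921, 0.239]
orientation: [-0.0, -0.697, 0.717, 0.0]
force: [0.6, -0.5, 0.7]
finger_gap: 0.0855
t 1.3 tcp [ 354.4 -292.1  239. ] yaw -91.6 gap 85.5 F [ 0.6 -0.5  0.7] j7 -0.94
rotvec [ 0. -0. -0.] shift [-146.2  -91.5  129. ]
```

```bash
python3 -m creep '[[[-30,-18,20],[0,0,0],1],[[-30,-18,20],[0,0,0],1],[[-30,-18,20],[0,0,0],1],[[-30,-18,20],[0,0,0],1],[[-21,-15,20],[0,0,0],1],[[0,0,25],[0,0,0],0.8],[[0,0,0],[0,0,0],0.8],[[0,0,0],[0,0,0],0.8]]'; python3 g.py 450 -148.5 20 -91.6
```

```text
time_s: 2.1
position: [0.4445, -0.1555, 0.1142]
orientation: [-0.0, -0.697, 0.717, 0.001]
force: [0.1, -0.3, 0.0]
finger_gap: 0.0687
t 2.1 tcp [ 444.5 -155.5  114.2] yaw -91.6 gap 68.7 F [ 0.1 -0.3  0. ] j7 -1.35
rotvec [ 0.001  0.    -0.001] shift [-7.2 -5.3 94.2]
```

```bash
python3 -m creep '[[[-7,-5,10],[0,0,0],0.8],[[0,0,25],[0,0,0],0.8],[[0,0,25],[0,0,0],0.8],[[0,0,20],[0,0,0],0.8],[[0,0,12],[0,0,0],0.8],[[0,0,0],[0,0,0],0.8],[[0,0,0],[0,0,0],0.8]]'; python3 g.py 450 -148.5 20 -91.6;  python3 - <<'E'
from bench import bot
import cv2
im=bot.get_image('scene');cv2.imwrite('pics/s1.png',cv2.resize(im['pixels'][150:270,130:290,::-1],None,fx=4,fy=4))
E
```

```text
time_s: 2.8
position: [0.4509, -0.1487, 0.023]
orientation: [0.0, -0.697, 0.717, -0.001]
force: [0.3, 0.1, 0.3]
finger_gap: 0.0685
t 2.8 tcp [ 450.9 -148.7   23. ] yaw -91.6 gap 68.5 F [0.3 0.1 0.3] j7 -1.46
rotvec [-0.001 -0.    -0.001] shift [-0.1  0.9  3. ]
```

View pics/s1.png

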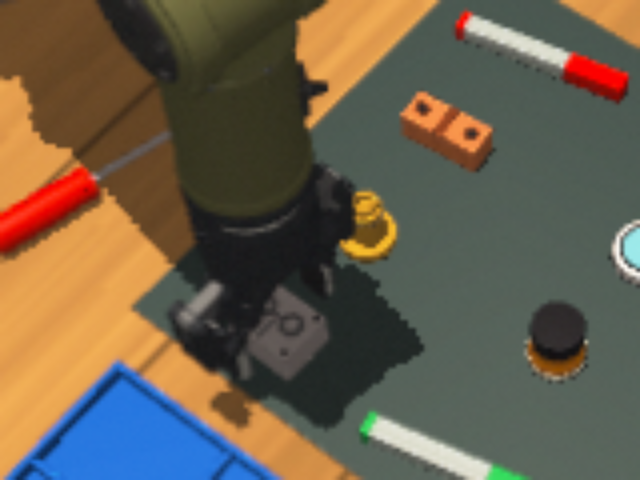

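The fingers straddle the insert (block at about (290,330), pads either side, core clear). I'll go lower for a full grip and close.

```bash
python3 -m creep '[[[0,1,5],[0,0,0],0.8],[[0,0,4],[0,0,0],0.8],[[0,0,0],[0,0,0],0.3],[[0,0,0],[0,0,0],0.3],[[0,0,0],[0,0,0],0.3],[[0,0,0],[0,0,0],0.3],[[0,0,0],[0,0,0],0.3],[[0,0,-5],[0,0,0],0.3],[[0,0,-15],[0,0,0],0.3],[[0,0,-25],[0,0,0],0.3],[[0,0,-25],[0,0,0],0.3],[[0,0,-20],[0,0,0],0.3]]' 70; python3 g.py 531.4 -268 110 1
```

```text
time_s: 4.05
position: [0.4486, -0.1485, 0.104]
orientation: [-0.0, -0.697, 0.717, 0.0]
force: [0.2, -0.7, -3.7]
finger_gap: 0.039
t 4.05 tcp [ 448.6 -148.5  104. ] yaw -91.6 gap 39.0 F [ 0.2 -0.7 -3.7] j7 -1.38
rotvec [ 0.000e+00 -1.000e-03  1.525e+00] shift [ -80.7 -121.    -6. ]
```

```bash
python3 -m creep '[[[0,0,0],[0,0,-0.147],0.3],[[0,0,0],[0,0,-0.147],0.3],[[0,0,0],[0,0,-0.147],0.3],[[0,0,0],[0,0,-0.147],0.3],[[0,0,0],[0,0,-0.147],0.3],[[0,0,0],[0,0,-0.147],0.3],[[0,0,0],[0,0,-0.147],0.3],[[0,0,0],[0,0,-0.147],0.3],[[0,0,0],[0,0,-0.147],0.3],[[0,0,0],[0,0,-0.147],0.3],[[0,0,0],[0,0,-0.146],0.3]]'; python3 g.py 531.4 -268 60 1 x
```

```text
time_s: 5.15
position: [0.4481, -0.1484, 0.1026]
orientation: [-0.0, 1.0, 0.011, -0.001]
force: [0.7, 0.0, -3.3]
finger_gap: 0.0386
t 5.15 tcp [ 448.1 -148.4  102.6] yaw 1.3 gap 38.6 F [ 0.7  0.  -3.3] j7 0.23
rotvec [-0.     0.002  0.005] shift [ 81.2 121.   42.6]
```

```bash
python3 -m creep '[[[11,17,0],[0,0,0.005],0.3],[[14,21,0],[0,0,0],0.3],[[14,21,0],[0,0,0],0.3],[[14,21,0],[0,0,0],0.3],[[14,21,0],[0,0,0],0.3],[[14,20,0],[0,0,0],0.3],[[0,0,22],[0,0,0],0.3],[[0,0,20],[0,0,0],0.3],[[0,0,0],[0,0,0],0.3],[[0,0,0],[0,0,0],0.3]]'; python3 g.py 531.4 -268 16 1 x
```

```text
time_s: 6.15
position: [0.5309, -0.2681, 0.0607]
orientation: [-0.0, 1.0, 0.006, -0.001]
force: [0.6, 0.9, -3.0]
finger_gap: 0.0389
t 6.15 tcp [ 530.9 -268.1   60.7] yaw 0.7 gap 38.9 F [ 0.6  0.9 -3. ] j7 0.25
rotvec [-0.001  0.002 -0.005] shift [ 0.5 -0.1 44.7]
```

```bash
python3 -m creep '[[[0,0,10],[0,0,0],0.3],[[0,0,12],[0,0,0],0.3],[[0,0,10],[0,0,0],0.3],[[0,0,5],[0,0,0],0.3],[[0,0,3],[0,0,0],0.3],[[0,0,2],[0,0,0],0.3],[[0,0,0],[0,0,0],0.3],[[0,0,0],[0,0,0],0.3]]'; python3 g.py 531.4 -268 16 1 x
```

```text
time_s: 6.95
position: [0.532, -0.2685, 0.0196]
orientation: [0.0, 1.0, 0.006, 0.0]
force: [0.0, -0.4, -3.8]
finger_gap: 0.0387
t 6.95 tcp [ 532.  -268.5   19.6] yaw 0.7 gap 38.7 F [ 0.  -0.4 -3.8] j7 0.22
rotvec [ 0.    -0.001 -0.005] shift [-0.6 -0.5  3.6]
```

```bash
python3 -m creep '[[[0,0,1],[0,0,0],0.3],[[0,0,1],[0,0,0],0.3],[[0,0,0.5],[0,0,0],0.3],[[0,0,0],[0,0,0],0.3],[[0,0,0],[0,0,0],0.3]]';python3 -m creep '[[[0,0,0.5],[0,0,0],0.3],[[0,0,0],[0,0,0],0.3],[[0,0,0],[0,0,0],0.3]]'
```

```text
time_s: 7.45
position: [0.5317, -0.2684, 0.0168]
orientation: [0.0, 1.0, 0.006, -0.0]
force: [-0.6, -0.8, -3.9]
finger_gap: 0.0392
time_s: 7.75
position: [0.5317, -0.2684, 0.0163]
orientation: [0.0, 1.0, 0.006, -0.0]
force: [0.0, -0.0, -4.3]
finger_gap: 0.0389
```

```bash
python3 -m creep '[[[0,0,0.5],[0,0,0],0.3],[[0,0,0],[0,0,0],0.3],[[0,0,0],[0,0,0],0.3]]';python3 -m creep '[[[0,0,0.5],[0,0,0],0.3],[[0,0,0],[0,0,0],0.3],[[0,0,0],[0,0,0],0.3]]'; python3 -m creep '[[[0,0,0.5],[0,0,0],0.3],[[0,0,0],[0,0,0],0.3],[[0,0,0],[0,0,0],0.3]]'
```

```text
time_s: 8.05
position: [0.5317, -0.2684, 0.0158]
orientation: [0.0, 1.0, 0.006, -0.0]
force: [0.4, -0.1, -3.4]
finger_gap: 0.0388
time_s: 8.35
position: [0.5317, -0.2684, 0.0157]
orientation: [0.0, 1.0, 0.006, -0.0]
force: [-1.1, 1.2, 0.4]
finger_gap: 0.0387
time_s: 8.65
position: [0.5317, -0.2684, 0.0157]
orientation: [0.0, 1.0, 0.006, -0.0]
force: [-3.0, 1.5, 6.0]
finger_gap: 0.0391
```

```bash
python3 -m creep '[[[0,0,-0.5],[0,0,0],0.5],[[0,0,0],[0,0,0],0.58],[[0,0,0],[0,0,0],0.58],[[0,0,0],[0,0,0],0.58],[[0,0,-5],[0,0,0],0.58],[[0,0,-15],[0,0,0],0.58],[[0,0,-30],[0,0,0],0.58],[[0,0,-30],[0,0,0],0.58],[[0,0,-10],[0,0,0],0.58]]'; python3 g.py 439 39 100 -84.8
python3 - <<'E'
from bench import bot
import cv2
im=bot.get_image('scene');cv2.imwrite('pics/s2.png',cv2.resize(im['pixels'][150:340,110:300,::-1],None,fx=3,fy=3))
E
```

```text
time_s: 9.55
position: [0.5341, -0.2691, 0.11]
orientation: [0.002, 1.0, 0.006, 0.003]
force: [1.2, 0.1, 0.1]
finger_gap: 0.0493
t 9.55 tcp [ 534.1 -269.1  110. ] yaw 0.7 gap 49.3 F [1.2 0.1 0.1] j7 0.27
rotvec [-0.002 -0.007  1.492] shift [-315.5   66.8   10. ]
```

View pics/s2.png

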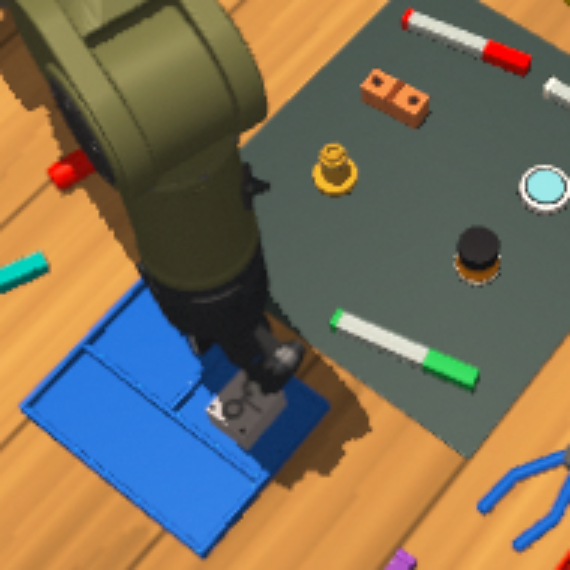

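The insert stands upright in blue's +x short compartment (at (245,408) in the crop). Next is the chill bar.

```bash
python3 -m creep '[[[0,0,0],[0,0,0.149],0.6],[[0,0,0],[0,0,0.149],0.6],[[0,0,0],[0,0,0.149],0.6],[[0,0,0],[0,0,0.149],0.6],[[0,0,0],[0,0,0.149],0.6],[[0,0,0],[0,0,0.149],0.6],[[0,0,0],[0,0,0.149],0.6],[[0,0,0],[0,0,0.149],0.6],[[0,0,0],[0,0,0.149],0.6],[[0,0,0],[0,0,0.151],0.6]]'; python3 -m creep '[[[-28,6,0],[0,0,0],0.6],[[-35,7,0],[0,0,0],0.6],[[-35,7,0],[0,0,0],0.6],[[-35,7,0],[0,0,0],0.6],[[-35,8,0],[0,0,0],0.6],[[-35,8,0],[0,0,0],0.6],[[-35,8,0],[0,0,0],0.6],[[-35,8,0],[0,0,0],0.6],[[-35,8,0],[0,0,0],0.6],[[-7,0,10],[0,0,0],0.6],[[0,0,0],[0,0,0],0.6],[[0,0,0],[0,0,0],0.6]]'; python3 g.py 439 39 14 -84.8
```

```text
time_s: 10.6
position: [0.5311, -0.2681, 0.1044]
orientation: [0.0, 0.737, -0.676, -0.001]
force: [-0.0, -0.6, -0.4]
finger_gap: 0.0513
time_s: 11.8
position: [0.4359, 0.0381, 0.0948]
orientation: [0.001, 0.739, -0.674, -0.0]
force: [0.6, 0.2, 0.5]
finger_gap: 0.0512
t 11.8 tcp [435.9  38.1  94.8] yaw -84.8 gap 51.2 F [0.6 0.2 0.5] j7 -1.64
rotvec [ 0.001 -0.     0.   ] shift [-0.6 -3.2 80.8]
```

```bash
python3 -m creep '[[[0,-3,20],[0,0,0],0.6],[[0,0,25],[0,0,0],0.6],[[0,0,20],[0,0,0],0.6],[[0,0,10],[0,0,0],0.6],[[0,0,6],[0,0,0],0.6],[[0,0,0],[0,0,0],0.6],[[0,0,0],[0,0,0],0.6]]'; python3 g.py 439 39 14 -84.8; python3 -m creep '[[[0,0,0],[0,0,0],0.15],[[0,0,0],[0,0,0],0.15],[[0,0,0],[0,0,0],0.15],[[0,0,0],[0,0,0],0.15],[[0,0,0],[0,0,0],0.15],[[0,0,-5],[0,0,0],0.15],[[0,0,-15],[0,0,0],0.15],[[0,0,-25],[0,0,0],0.15],[[0,0,-25],[0,0,0],0.15],[[0,0,-20],[0,0,0],0.15],[[0,0,0],[0,0,0],0.15]]' 70; python3 g.py 434.4 -269.7 100 -89
```

```text
time_s: 12.5
position: [0.4399, 0.0392, 0.0149]
orientation: [-0.0, 0.739, -0.674, 0.0]
force: [0.3, -0.2, -0.3]
finger_gap: 0.0512
t 12.5 tcp [439.9  39.2  14.9] yaw -84.8 gap 51.2 F [ 0.3 -0.2 -0.3] j7 -1.73
rotvec [-0.001 -0.     0.001] shift [0.1 0.9 0.9]
time_s: 13.6
position: [0.441, 0.0395, 0.1067]
orientation: [-0.001, 0.739, -0.674, 0.002]
force: [0.8, 0.9, -3.4]
finger_gap: 0.0233
t 13.6 tcp [441.   39.5 106.7] yaw -84.7 gap 23.3 F [ 0.8  0.9 -3.4] j7 -1.63
rotvec [-0.005 -0.001  0.074] shift [309.   12.    6.7]
```

```bash
python3 -m creep '[[[25,1,0],[0,0,0.074],0.15],[[32,2,0],[0,0,0],0.15],[[32,1,0],[0,0,0],0.15],[[32,1,0],[0,0,0],0.15],[[32,1,0],[0,0,0],0.15],[[32,1,0],[0,0,0],0.15],[[32,1,0],[0,0,0],0.15],[[32,1,0],[0,0,0],0.15],[[32,1,0],[0,0,0],0.15],[[28,2,0],[0,0,0],0.15],[[0,0,0],[0,0,0],0.15],[[0,0,0],[0,0,0],0.15]]'; python3 g.py 434.4 -269.7 16 -89
```

```text
time_s: 14.8
position: [0.4327, -0.2701, 0.1024]
orientation: [0.0, 0.712, -0.702, -0.002]
force: [-0.1, 1.0, -1.6]
finger_gap: 0.0237
t 14.8 tcp [ 432.7 -270.1  102.4] yaw -89.2 gap 23.7 F [-0.1  1.  -1.6] j7 -1.09
rotvec [ 0.003  0.002 -0.003] shift [-0.4 -1.7 86.4]
```

```bash
python3 -m creep '[[[0,-1.5,20],[0,0,0],0.15],[[0,0,25],[0,0,0],0.15],[[0,0,20],[0,0,0],0.15],[[0,0,10],[0,0,0],0.15],[[0,0,6],[0,0,0],0.15],[[0,0,2],[0,0,0],0.15],[[0,0,0],[0,0,0],0.15],[[0,0,0],[0,0,0],0.15]]'; python3 g.py 434.4 -269.7 16.5 -89; python3 -m creep '[[[0,0,0.7],[0,0,0],0.15],[[0,0,0.7],[0,0,0],0.15],[[0,0,0.4],[0,0,0],0.15],[[0,0,0],[0,0,0],0.15],[[0,0,0],[0,0,0],0.15]]'
```

```text
time_s: 15.6
position: [0.4366, -0.27, 0.0222]
orientation: [-0.0, 0.713, -0.701, 0.001]
force: [-0.2, -0.2, -2.7]
finger_gap: 0.0233
t 15.6 tcp [ 436.6 -270.    22.2] yaw -89.0 gap 23.3 F [-0.2 -0.2 -2.7] j7 -1.13
rotvec [-0.001 -0.001  0.   ] shift [-0.4  2.2  5.7]
time_s: 16.1
position: [0.436, -0.2697, 0.0195]
orientation: [0.0, 0.713, -0.701, 0.0]
force: [-0.1, -0.5, -2.5]
finger_gap: 0.0237
```

```bash
python3 -m creep '[[[0,0,0.9],[0,0,0],0.15],[[0,0,0.9],[0,0,0],0.15],[[0,0,0],[0,0,0],0.15],[[0,0,0],[0,0,0],0.15]]'; python3 -m creep '[[[0,0,0.8],[0,0,0],0.15],[[0,0,0],[0,0,0],0.15],[[0,0,0],[0,0,0],0.15]]';python3 -m creep '[[[0,0,0.5],[0,0,0],0.15],[[0,0,0],[0,0,0],0.15],[[0,0,0],[0,0,0],0.15]]'
```

```text
time_s: 16.5
position: [0.4359, -0.2696, 0.0176]
orientation: [0.0, 0.713, -0.701, -0.0]
force: [-0.8, -0.7, -2.3]
finger_gap: 0.0234
time_s: 16.8
position: [0.436, -0.2697, 0.0174]
orientation: [0.0, 0.713, -0.701, 0.0]
force: [-2.3, 1.9, 4.6]
finger_gap: 0.0235
time_s: 17.1
position: [0.436, -0.2697, 0.0174]
orientation: [0.0, 0.713, -0.701, 0.0]
force: [-3.6, 2.2, 8.5]
finger_gap: 0.0237
```

```bash
python3 -m creep '[[[0,0,-0.7],[0,0,0],0.36],[[0,0,0],[0,0,0],0.42],[[0,0,0],[0,0,0],0.42],[[0,0,0],[0,0,0],0.42],[[0,0,-5],[0,0,0],0.42],[[0,0,-15],[0,0,0],0.42],[[0,0,-30],[0,0,0],0.42],[[0,0,-30],[0,0,0],0.42],[[0,0,-5],[0,0,0],0.42],[[0,0,0],[0,0,0],0.42]]'; python3 g.py 449.5 134 100 -78.6
```

```text
time_s: 18.1
position: [0.4368, -0.2702, 0.1034]
orientation: [-0.0, 0.713, -0.701, 0.001]
force: [-0.2, 0.1, -0.6]
finger_gap: 0.0357
t 18.1 tcp [ 436.8 -270.2  103.4] yaw -89.0 gap 35.7 F [-0.2  0.1 -0.6] j7 -1.09
rotvec [-0.002 -0.002 -0.181] shift [-393.7  -92.4    3.4]
```

```bash
python3 -m creep '[[[0,0,0],[0,0,-0.09],0.42],[[0,0,0],[0,0,-0.09],0.42],[[-30,-7,0],[0,0,0],0.42],[[-35,-8,0],[0,0,0],0.42],[[-35,-8,0],[0,0,0],0.42],[[-35,-8,0],[0,0,0],0.42],[[-35,-8,0],[0,0,0],0.42],[[-35,-8,0],[0,0,0],0.42],[[-35,-8,0],[0,0,0],0.42],[[-35,-8,0],[0,0,0],0.42],[[-35,-8,0],[0,0,0],0.42],[[-35,-8,0],[0,0,0],0.42]]'; python3 -m creep '[[[-30,-8,0],[0,0,0],0.42],[[-18,-5,0],[0,0,0],0.42],[[0,0,0],[0,0,0],0.42],[[0,0,0],[0,0,0],0.42]]'; python3 g.py 449.5 134 13 -78.6
```

```text
time_s: 19.3
position: [0.4444, 0.0853, 0.1008]
orientation: [0.001, 0.773, -0.634, -0.001]
force: [0.8, -0.6, 0.5]
finger_gap: 0.0359
time_s: 19.7
position: [0.448, 0.1332, 0.101]
orientation: [0.001, 0.774, -0.634, -0.001]
force: [-0.2, 0.2, -0.1]
finger_gap: 0.0356
t 19.7 tcp [448.  133.2 101. ] yaw -78.6 gap 35.6 F [-0.2  0.2 -0.1] j7 -1.78
rotvec [ 0.002 -0.    -0.   ] shift [-0.5 -1.6 88. ]
```

```bash
python3 -m creep '[[[0,-1,22],[0,0,0],0.42],[[0,0,25],[0,0,0],0.42],[[0,0,22],[0,0,0],0.42],[[0,0,10],[0,0,0],0.42],[[0,0,6],[0,0,0],0.42],[[0,0,2],[0,0,0],0.42],[[0,0,0],[0,0,0],0.42],[[0,0,0],[0,0,0],0.42]]'; python3 g.py 449.5 134 13 -78.6; python3 -m creep '[[[0,0,0],[0,0,0],0.05],[[0,0,0],[0,0,0],0.05],[[0,0,0],[0,0,0],0.05],[[0,0,0],[0,0,0],0.05],[[0,0,0],[0,0,0],0.05],[[0,0,-5],[0,0,0],0.05],[[0,0,-15],[0,0,0],0.05],[[0,0,-25],[0,0,0],0.05],[[0,0,-25],[0,0,0],0.05],[[0,0,-20],[0,0,0],0.05],[[0,0,0],[0,0,0],0.05]]' 40; python3 g.py 484.2 -344.8 100 -89
```

```text
time_s: 20.5
position: [0.4507, 0.134, 0.0159]
orientation: [-0.0, 0.773, -0.634, 0.001]
force: [-0.8, -0.4, 1.2]
finger_gap: 0.0361
t 20.5 tcp [450.7 134.   15.9] yaw -78.7 gap 36.1 F [-0.8 -0.4  1.2] j7 -1.88
rotvec [-0.002 -0.    -0.001] shift [-0.2  1.1  2.9]
time_s: 21.6
position: [0.4518, 0.1344, 0.1077]
orientation: [-0.002, 0.773, -0.634, 0.002]
force: [0.7, -0.1, -1.4]
finger_gap: 0.0151
t 21.6 tcp [451.8 134.4 107.7] yaw -78.7 gap 15.1 F [ 0.7 -0.1 -1.4] j7 -1.77
rotvec [-0.005 -0.     0.18 ] shift [479.7 -24.1   7.7]
```

```bash
python3 -m creep '[[[0,0,0],[0,0,0.09],0.05],[[0,0,0],[0,0,0.09],0.05],[[30,-1,0],[0,0,0],0.05],[[35,-1,0],[0,0,0],0.05],[[35,-2,0],[0,0,0],0.05],[[35,-2,0],[0,0,0],0.05],[[35,-2,0],[0,0,0],0.05],[[35,-2,0],[0,0,0],0.05],[[35,-2,0],[0,0,0],0.05],[[35,-2,0],[0,0,0],0.05],[[35,-2,0],[0,0,0],0.05],[[35,-2,0],[0,0,0],0.05]]'; python3 -m creep '[[[35,-2,0],[0,0,0],0.05],[[35,-2,0],[0,0,0],0.05],[[35,-1,0],[0,0,0],0.05],[[25,0,0],[0,0,0],0.05],[[0,0,0],[0,0,0],0.05],[[0,0,0],[0,0,0],0.05]]'; python3 g.py 484.2 -344.8 18 -89
```

```text
time_s: 22.8
position: [0.4731, -0.2118, 0.1037]
orientation: [0.0, 0.713, -0.701, -0.001]
force: [0.4, 0.2, -0.5]
finger_gap: 0.0144
time_s: 23.4
position: [0.4805, -0.3402, 0.1035]
orientation: [0.0, 0.713, -0.701, -0.001]
force: [-0.0, 0.5, -1.2]
finger_gap: 0.0148
t 23.4 tcp [ 480.5 -340.2  103.5] yaw -89.0 gap 14.8 F [-0.   0.5 -1.2] j7 -1.06
rotvec [ 0.002  0.002 -0.001] shift [ 4.7 -3.6 85.5]
```

```bash
python3 -m creep '[[[4.5,-2,20],[0,0,0],0.05],[[0,0,25],[0,0,0],0.05],[[0,0,20],[0,0,0],0.05],[[0,0,10],[0,0,0],0.05],[[0,0,5],[0,0,0],0.05],[[0,0,2],[0,0,0],0.05],[[0,0,0],[0,0,0],0.05],[[0,0,0],[0,0,0],0.05]]'; python3 g.py 484.2 -344.8 18 -89; python3 -m creep '[[[0,0,0.8],[0,0,0],0.05],[[0,0,0.8],[0,0,0],0.05],[[0,0,0],[0,0,0],0.05],[[0,0,0],[0,0,0],0.05]]'
```

```text
time_s: 24.2
position: [0.4841, -0.3454, 0.0241]
orientation: [-0.0, 0.713, -0.701, 0.001]
force: [-0.2, 0.3, -0.2]
finger_gap: 0.0145
t 24.2 tcp [ 484.1 -345.4   24.1] yaw -89.0 gap 14.5 F [-0.2  0.3 -0.2] j7 -1.08
rotvec [-0.001 -0.001  0.   ] shift [-0.6 -0.1  6.1]
time_s: 24.6
position: [0.4834, -0.3451, 0.0216]
orientation: [0.0, 0.713, -0.701, 0.0]
force: [-0.3, 0.5, -1.1]
finger_gap: 0.0146
```

```bash
python3 -m creep '[[[0,0,1.2],[0,0,0],0.05],[[0,0,1.2],[0,0,0],0.05],[[0,0,0],[0,0,0],0.05],[[0,0,0],[0,0,0],0.05]]'; for i in 1; do python3 -m creep '[[[0,0,0.7],[0,0,0],0.05],[[0,0,0],[0,0,0],0.05],[[0,0,0],[0,0,0],0.05]]'; done; python3 -m creep '[[[0,0,0.7],[0,0,0],0.05],[[0,0,0],[0,0,0],0.05],[[0,0,0],[0,0,0],0.05]]'; python3 -m creep '[[[0,0,0.6],[0,0,0],0.05],[[0,0,0],[0,0,0],0.05],[[0,0,0],[0,0,0],0.05]]'
```

```text
time_s: 25.0
position: [0.4834, -0.345, 0.019]
orientation: [0.0, 0.713, -0.701, -0.0]
force: [-0.1, 0.5, -0.2]
finger_gap: 0.0148
time_s: 25.3
position: [0.4835, -0.345, 0.0184]
orientation: [0.0, 0.713, -0.701, 0.0]
force: [0.2, 1.0, 0.0]
finger_gap: 0.0148
time_s: 25.6
position: [0.4835, -0.3451, 0.018]
orientation: [0.0, 0.713, -0.701, 0.0]
force: [-0.5, -0.7, 1.6]
finger_gap: 0.0147
time_s: 25.9
position: [0.4836, -0.3451, 0.0179]
orientation: [0.0, 0.713, -0.701, 0.0]
force: [-2.2, 1.0, 4.5]
finger_gap: 0.0147
```

```bash
python3 -m creep '[[[0,0,-0.5],[0,0,0],0.25],[[0,0,0],[0,0,0],0.31],[[0,0,0],[0,0,0],0.31],[[0,0,0],[0,0,0],0.31],[[0,0,-5],[0,0,0],0.31],[[0,0,-15],[0,0,0],0.31],[[0,0,-30],[0,0,0],0.31],[[0,0,-30],[0,0,0],0.5],[[0,0,-20],[0,0,0],0.5],[[0,0,0],[0,0,0],0.5]]'; python3 g.py 445 -54 110 -89
python3 - <<'E'
from bench import bot
import cv2
im=bot.get_image('top');cv2.imwrite('pics/t3.png',cv2.resize(im['pixels'][110:260,190:430,::-1],None,fx=3,fy=3))
E
```

```text
time_s: 26.9
position: [0.4859, -0.3466, 0.1227]
orientation: [-0.0, 0.713, -0.701, 0.004]
force: [0.5, -0.8, -0.6]
finger_gap: 0.0426
t 26.9 tcp [ 485.9 -346.6  122.7] yaw -89.0 gap 42.6 F [ 0.5 -0.8 -0.6] j7 -1.05
rotvec [-0.006 -0.005  0.   ] shift [-293.2   35.8   12.7]
```

View pics/t3.png

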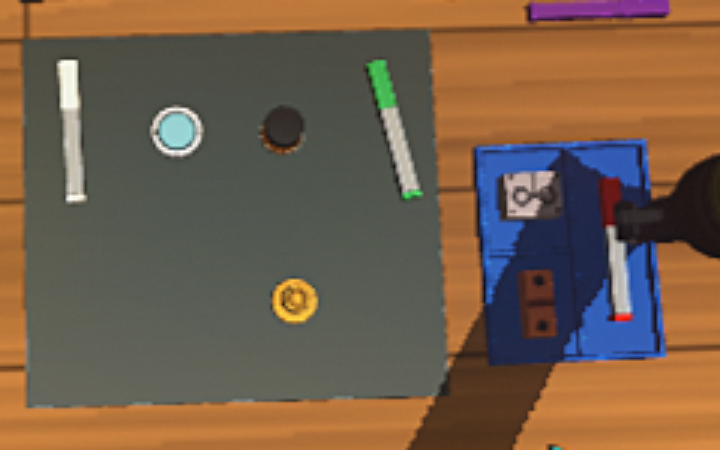

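Blue tray: insert (530,195), bar (538,303) and red tube (617,250) each lie in their own compartment. Next is the core at (295,300).

```bash
python3 -m creep '[[[-30,3,0],[0,0,0],0.5],[[-35,4,0],[0,0,0],0.5],[[-35,4,0],[0,0,0],0.5],[[-35,4,0],[0,0,0],0.5],[[-35,4,0],[0,0,0],0.5],[[-35,4,0],[0,0,0],0.5],[[-35,4,0],[0,0,0],0.5],[[-30,4,0],[0,0,0],0.5],[[-23,5,0],[0,0,0],0.5],[[0,0,10],[0,0,0],0.5],[[0,0,0],[0,0,0],0.5],[[0,0,0],[0,0,0],0.5]]'; python3 g.py 445 -54 24 -89
```

```text
time_s: 28.15
position: [0.4417, -0.0537, 0.107]
orientation: [0.0, 0.713, -0.701, -0.001]
force: [1.4, -0.6, -0.5]
finger_gap: 0.0426
t 28.15 tcp [441.7 -53.7 107. ] yaw -89.1 gap 42.6 F [ 1.4 -0.6 -0.5] j7 -1.5
rotvec [ 0.001  0.    -0.001] shift [ 0.4 -3.3 83. ]
```

```bash
python3 -m creep '[[[0,-2.5,20],[0,0,0],0.5],[[0,0,25],[0,0,0],0.5],[[0,0,20],[0,0,0],0.5],[[0,0,12],[0,0,0],0.5],[[0,0,6],[0,0,0],0.5],[[0,0,0],[0,0,0],0.5],[[0,0,0],[0,0,0],0.5]]'; python3 g.py 445 -54 24 -89; python3 -m creep '[[[0,0,0],[0,0,0],0.12],[[0,0,0],[0,0,0],0.12],[[0,0,0],[0,0,0],0.12],[[0,0,0],[0,0,0],0.12],[[0,0,0],[0,0,0],0.12],[[0,0,-5],[0,0,0],0.12],[[0,0,-15],[0,0,0],0.12],[[0,0,-25],[0,0,0],0.12],[[0,0,-25],[0,0,0],0.12],[[0,0,-25],[0,0,0],0.12],[[0,0,0],[0,0,0],0.12]]' 60; python3 g.py 495.5 354.4 115 -98.6
```

```text
time_s: 28.85
position: [0.4454, -0.0529, 0.0252]
orientation: [-0.0, 0.713, -0.701, 0.0]
force: [-0.2, 0.2, 0.1]
finger_gap: 0.0428
t 28.85 tcp [445.4 -52.9  25.2] yaw -89.0 gap 42.8 F [-0.2  0.2  0.1] j7 -1.58
rotvec [-0.001 -0.    -0.   ] shift [1.1 0.4 1.2]
time_s: 29.95
position: [0.4469, -0.053, 0.1226]
orientation: [-0.001, 0.713, -0.701, 0.003]
force: [-0.1, 0.1, -3.2]
finger_gap: 0.0222
t 29.95 tcp [446.9 -53.  122.6] yaw -89.0 gap 22.2 F [-0.1  0.1 -3.2] j7 -1.5
rotvec [-0.006 -0.002  0.168] shift [-410.1   12.9    7.6]
```

```bash
python3 -m creep '[[[-25,-4,0],[0,0,0],0.12],[[-35,-4,0],[0,0,0],0.12],[[-35,-5,0],[0,0,0],0.12],[[-35,-5,0],[0,0,0],0.12],[[-35,-5,0],[0,0,0],0.12],[[-35,-5,0],[0,0,0],0.12],[[-35,-5,0],[0,0,0],0.12],[[-35,-5,0],[0,0,0],0.12],[[-35,-5,0],[0,0,0],0.12],[[-35,-5,0],[0,0,0],0.12],[[-35,-5,0],[0,0,0],0.12],[[-31,-3,0],[0,0,0],0.12]]'; python3 -m creep '[[[0,0,0],[0,0,0],0.12],[[0,0,0],[0,0,0],0.12]]'; python3 g.py 495.5 354.4 27 -89
```

```text
time_s: 31.15
position: [0.4928, 0.3555, 0.1177]
orientation: [0.001, 0.714, -0.701, -0.001]
force: [1.1, 1.3, -2.2]
finger_gap: 0.0218
time_s: 31.35
position: [0.4921, 0.3546, 0.1178]
orientation: [0.001, 0.714, -0.7, -0.001]
force: [0.1, -0.5, -2.9]
finger_gap: 0.0223
t 31.35 tcp [492.1 354.6 117.8] yaw -88.9 gap 22.3 F [ 0.1 -0.5 -2.9] j7 -2.45
rotvec [ 0.003 -0.001  0.003] shift [ 0.2 -3.4 90.8]
```

```bash
python3 -m creep '[[[0,-3,20],[0,0,0],0.12],[[0,0,25],[0,0,0],0.12],[[0,0,20],[0,0,0],0.12],[[0,0,10],[0,0,0],0.12],[[0,0,7],[0,0,0],0.12],[[0,0,3],[0,0,0],0.12],[[0,0,1],[0,0,0],0.12],[[0,0,0],[0,0,0],0.12],[[0,0,0],[0,0,0],0.12]]'; python3 g.py 495.5 354.4 27 -89
```

```text
time_s: 32.25
position: [0.4969, 0.3547, 0.0344]
orientation: [-0.001, 0.713, -0.701, 0.0]
force: [1.1, -0.1, -3.3]
finger_gap: 0.0222
t 32.25 tcp [496.9 354.7  34.4] yaw -89.0 gap 22.2 F [ 1.1 -0.1 -3.3] j7 -2.5
rotvec [-0.001  0.001  0.   ] shift [0.2 1.4 7.4]
```

```bash
python3 -m creep '[[[0,0,1],[0,0,0],0.12],[[0,0,1],[0,0,0],0.12],[[0,0,0],[0,0,0],0.12],[[0,0,0],[0,0,0],0.12]]'
```

```text
time_s: 32.65
position: [0.4965, 0.3543, 0.0315]
orientation: [0.0, 0.713, -0.701, 0.0]
force: [0.0, 0.6, -2.5]
finger_gap: 0.0222
```

```bash
python3 -m creep '[[[0,0,1.5],[0,0,0],0.12],[[0,0,1.2],[0,0,0],0.12],[[0,0,0],[0,0,0],0.12],[[0,0,0],[0,0,0],0.12]]'; python3 -m creep '[[[0,0,0.8],[0,0,0],0.12],[[0,0,0],[0,0,0],0.12],[[0,0,0],[0,0,0],0.12]]';  python3 -m creep '[[[0,0,0.8],[0,0,0],0.12],[[0,0,0],[0,0,0],0.12],[[0,0,0],[0,0,0],0.12]]'
```

```text
time_s: 33.05
position: [0.4964, 0.3543, 0.0288]
orientation: [0.0, 0.713, -0.701, -0.0]
force: [0.1, -0.1, -2.3]
finger_gap: 0.0221
time_s: 33.35
position: [0.4965, 0.3543, 0.0281]
orientation: [0.0, 0.713, -0.701, 0.0]
force: [0.1, 0.0, -2.9]
finger_gap: 0.0221
time_s: 33.65
position: [0.4965, 0.3544, 0.0278]
orientation: [-0.0, 0.713, -0.701, 0.0]
force: [-1.1, -1.1, 4.0]
finger_gap: 0.0223
```

```bash
python3 -m creep '[[[0,0,-0.3],[0,0,0],0.3],[[0,0,0],[0,0,0],0.42],[[0,0,0],[0,0,0],0.42],[[0,0,0],[0,0,0],0.42],[[0,0,-5],[0,0,0],0.42],[[0,0,-15],[0,0,0],0.42],[[0,0,-30],[0,0,0],0.42],[[0,0,-30],[0,0,0],0.42],[[0,0,-10],[0,0,0],0.42],[[0,0,0],[0,0,0],0.42]]'; python3 g.py 599 -151 110 -77.7
python3 - <<'E'
from bench import bot
import cv2
im=bot.get_image('top');cv2.imwrite('pics/t4.png',cv2.resize(im['pixels'][125:235,105:255,::-1],None,fx=4,fy=4))
E
```

```text
time_s: 34.65
position: [0.4976, 0.3553, 0.1202]
orientation: [-0.002, 0.713, -0.701, 0.001]
force: [-0.3, 0.1, -0.1]
finger_gap: 0.0361
t 34.65 tcp [497.6 355.3 120.2] yaw -89.0 gap 36.1 F [-0.3  0.1 -0.1] j7 -2.45
rotvec [-0.004  0.001 -0.197] shift [516.3   8.8  10.2]
```

View pics/t4.png

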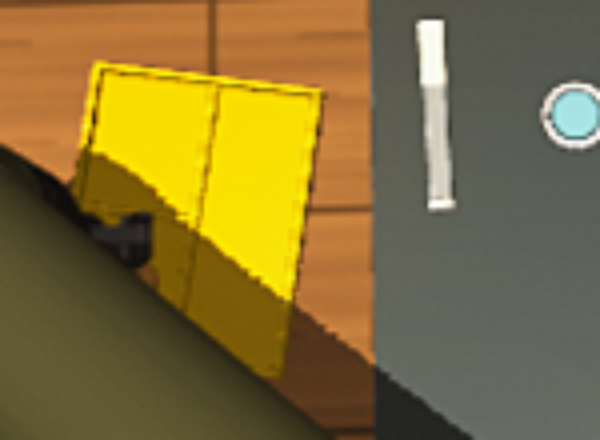

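The arm hides the core in this view, so I'll check it once clear. On to the green tube.

```bash
python3 -m creep '[[[0,0,0],[0,0,-0.099],0.42],[[0,0,0],[0,0,-0.098],0.42],[[30,1,0],[0,0,0],0.42],[[35,1,0],[0,0,0],0.42],[[35,1,0],[0,0,0],0.42],[[35,1,0],[0,0,0],0.42],[[35,1,0],[0,0,0],0.42],[[35,1,0],[0,0,0],0.42],[[35,1,0],[0,0,0],0.42],[[35,0,0],[0,0,0],0.42],[[35,0,0],[0,0,0],0.42],[[35,0,0],[0,0,0],0.42]]'; python3 -m creep '[[[35,0,0],[0,0,0],0.42],[[35,0,0],[0,0,0],0.42],[[35,0,0],[0,0,0],0.42],[[35,0,0],[0,0,0],0.42],[[31,0,0],[0,0,0],0.42],[[0,0,10],[0,0,0],0.42],[[0,0,0],[0,0,0],0.42],[[0,0,0],[0,0,0],0.42]]'; python3 g.py 599 -151 15 -77.7
```

```text
time_s: 35.9
position: [0.5621, 0.014, 0.1159]
orientation: [0.001, 0.779, -0.627, -0.001]
force: [0.5, 0.0, -0.0]
finger_gap: 0.036
time_s: 36.7
position: [0.5987, -0.1496, 0.1062]
orientation: [0.0, 0.779, -0.627, -0.002]
force: [0.6, -0.7, -0.5]
finger_gap: 0.0359
t 36.7 tcp [ 598.7 -149.6  106.2] yaw -77.6 gap 35.9 F [ 0.6 -0.7 -0.5] j7 -1.34
rotvec [0.002 0.002 0.002] shift [ 1.4  0.  91.2]
```

```bash
python3 -m creep '[[[1,1,22],[0,0,0],0.42],[[0,0,25],[0,0,0],0.42],[[0,0,22],[0,0,0],0.42],[[0,0,10],[0,0,0],0.42],[[0,0,7],[0,0,0],0.42],[[0,0,3],[0,0,0],0.42],[[0,0,1],[0,0,0],0.42],[[0,0,0],[0,0,0],0.42],[[0,0,0],[0,0,0],0.42]]'; python3 g.py 599 -151 15 -77.7; python3 -m creep '[[[0,0,0],[0,0,0],0.05],[[0,0,0],[0,0,0],0.05],[[0,0,0],[0,0,0],0.05],[[0,0,0],[0,0,0],0.05],[[0,0,0],[0,0,0],0.05],[[0,0,-5],[0,0,0],0.05],[[0,0,-15],[0,0,0],0.05],[[0,0,-25],[0,0,0],0.05],[[0,0,-25],[0,0,0],0.05],[[0,0,-25],[0,0,0],0.05],[[0,0,0],[0,0,0],0.05]]' 40; python3 g.py 532.1 272 100 -95
```

```text
time_s: 37.6
position: [0.5994, -0.1527, 0.0184]
orientation: [-0.0, 0.779, -0.627, 0.001]
force: [0.0, -0.1, 0.4]
finger_gap: 0.0352
t 37.6 tcp [ 599.4 -152.7   18.4] yaw -77.7 gap 35.2 F [ 0.  -0.1  0.4] j7 -1.39
rotvec [-0.001 -0.001  0.   ] shift [-1.8  0.1  3.4]
time_s: 38.7
position: [0.6015, -0.1528, 0.1173]
orientation: [-0.001, 0.779, -0.627, 0.003]
force: [0.4, 0.3, -0.4]
finger_gap: 0.0144
t 38.7 tcp [ 601.5 -152.8  117.3] yaw -77.7 gap 14.4 F [ 0.4  0.3 -0.4] j7 -1.33
rotvec [-0.007 -0.003  0.302] shift [-417.1  106.2   17.3]
```

```bash
python3 -m creep '[[[0,0,0],[0,0,0.1],0.05],[[0,0,0],[0,0,0.1],0.05],[[0,0,0],[0,0,0.1],0.05],[[-30,8,0],[0,0,0],0.05],[[-35,9,0],[0,0,0],0.05],[[-35,9,0],[0,0,0],0.05],[[-35,9,0],[0,0,0],0.05],[[-35,9,0],[0,0,0],0.05],[[-35,9,0],[0,0,0],0.05],[[-35,9,0],[0,0,0],0.05],[[-35,9,0],[0,0,0],0.05],[[-35,9,0],[0,0,0],0.05]]'; python3 -m creep '[[[-35,9,0],[0,0,0],0.05],[[-35,8,0],[0,0,0],0.05],[[-30,7,0],[0,0,0],0.05],[[-7,0,10],[0,0,0],0.05],[[0,0,0],[0,0,0],0.05],[[0,0,0],[0,0,0],0.05]]'; python3 g.py 532.1 272 20 -95
```

```text
time_s: 39.9
position: [0.5446, 0.1643, 0.1121]
orientation: [-0.0, -0.676, 0.737, 0.0]
force: [-0.1, 0.1, 0.4]
finger_gap: 0.0146
time_s: 40.5
position: [0.5307, 0.2699, 0.1016]
orientation: [-0.001, -0.676, 0.737, -0.0]
force: [-0.4, -0.0, -1.1]
finger_gap: 0.0142
t 40.5 tcp [530.7 269.9 101.6] yaw -95.0 gap 14.2 F [-0.4 -0.  -1.1] j7 -2.39
rotvec [ 0.001 -0.002  0.001] shift [-2.2 -1.2 81.6]
```

```bash
python3 -m creep '[[[-2,0,20],[0,0,0.03],0.05],[[0,0,25],[0,0,0],0.05],[[0,0,15],[0,0,0],0.05],[[0,0,10],[0,0,0],0.05],[[0,0,5],[0,0,0],0.05],[[0,0,2],[0,0,0],0.05],[[0,0,0],[0,0,0],0.05],[[0,0,0],[0,0,0],0.05]]'; python3 g.py 532.1 272 20 -97; python3 -m creep '[[[0,0,1],[0,0,0],0.05],[[0,0,1],[0,0,0],0.05],[[0,0,0],[0,0,0],0.05]]'
```

```text
time_s: 41.3
position: [0.5314, 0.2741, 0.0264]
orientation: [0.001, -0.665, 0.747, -0.0]
force: [-0.8, -0.2, -0.0]
finger_gap: 0.0145
t 41.3 tcp [531.4 274.1  26.4] yaw -96.6 gap 14.5 F [-0.8 -0.2 -0. ] j7 -2.48
rotvec [-0.001  0.001  0.007] shift [ 2.  -0.9  6.4]
time_s: 41.6
position: [0.5309, 0.2738, 0.0236]
orientation: [-0.0, -0.665, 0.747, -0.0]
force: [0.9, 0.4, 0.1]
finger_gap: 0.0147
```

```bash
python3 -m creep '[[[0,0,1],[0,0,0],0.05],[[0,0,1],[0,0,0],0.05],[[0,0,0],[0,0,0],0.05],[[0,0,0],[0,0,0],0.05]]'; python3 -m creep '[[[0,0,0.7],[0,0,0],0.05],[[0,0,0],[0,0,0],0.05],[[0,0,0],[0,0,0],0.05]]';  python3 -m creep '[[[0,0,0.6],[0,0,0],0.05],[[0,0,0],[0,0,0],0.05],[[0,0,0],[0,0,0],0.05]]'
```

```text
time_s: 42.0
position: [0.5309, 0.2738, 0.0215]
orientation: [-0.0, -0.665, 0.747, 0.0]
force: [0.0, 0.4, -0.6]
finger_gap: 0.015
time_s: 42.3
position: [0.5309, 0.2738, 0.0208]
orientation: [-0.0, -0.665, 0.747, -0.0]
force: [-0.5, -0.8, -1.3]
finger_gap: 0.0147
time_s: 42.6
position: [0.531, 0.2738, 0.0203]
orientation: [0.0, -0.665, 0.747, -0.0]
force: [-0.1, 1.2, -0.3]
finger_gap: 0.0146
```

```bash
python3 -m creep '[[[0,0,0.6],[0,0,0],0.05],[[0,0,0],[0,0,0],0.05],[[0,0,0],[0,0,0],0.05]]'; python3 -m creep '[[[0,0,0.4],[0,0,0],0.05],[[0,0,0],[0,0,0],0.05],[[0,0,0],[0,0,0],0.05]]'
```

```text
time_s: 42.9
position: [0.531, 0.2739, 0.0203]
orientation: [-0.0, -0.665, 0.747, -0.0]
force: [-2.2, -1.1, 4.9]
finger_gap: 0.0147
time_s: 43.2
position: [0.531, 0.2739, 0.0203]
orientation: [-0.0, -0.665, 0.747, -0.0]
force: [-1.9, -2.4, 8.2]
finger_gap: 0.0151
```

```bash
python3 -m creep '[[[0,0,-0.7],[0,0,0],0.25],[[0,0,0],[0,0,0],0.31],[[0,0,0],[0,0,0],0.31],[[0,0,0],[0,0,0],0.31],[[0,0,-5],[0,0,0],0.31],[[0,0,-15],[0,0,0],0.31],[[0,0,-30],[0,0,0],0.31],[[0,0,-35],[0,0,0],0.31],[[0,0,-35],[0,0,0],0.31],[[0,0,-35],[0,0,0],0.31],[[0,0,0],[0,0,0],0.31]]'; python3 -m creep '[[[35,0,0],[0,0,0],0.31],[[35,0,0],[0,0,0],0.31],[[35,0,0],[0,0,0],0.31],[[35,0,0],[0,0,0],0.31],[[35,0,0],[0,0,0],0.31],[[35,0,0],[0,0,0],0.31],[[35,0,0],[0,0,0],0.31],[[35,0,0],[0,0,0],0.31],[[0,0,0],[0,0,0],0.31],[[0,0,0],[0,0,0],0.31]]'
python3 - <<'E'
from bench import bot
import cv2,pickle
for n in('top','scene'):
    im=bot.get_image(n);pickle.dump(im,open(n+'F.pkl','wb'));cv2.imwrite(f'pics/{n}F.png',cv2.resize(im['pixels'][60:360,90:430,::-1] if n=='scene' else im['pixels'][100:270,105:425,::-1],None,fx=2,fy=2))
E
```

```text
time_s: 44.3
position: [0.5336, 0.2762, 0.182]
orientation: [0.005, -0.665, 0.746, -0.002]
force: [0.1, 0.1, 0.6]
finger_gap: 0.0265
time_s: 45.3
position: [0.4986, -0.0049, 0.1753]
orientation: [0.0, -0.664, 0.747, -0.0]
force: [0.5, 1.4, 0.5]
finger_gap: 0.0264
```

View pics/topF.png

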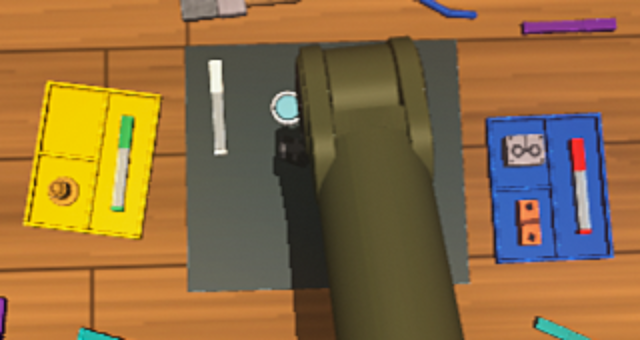

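View pics/sceneF.png

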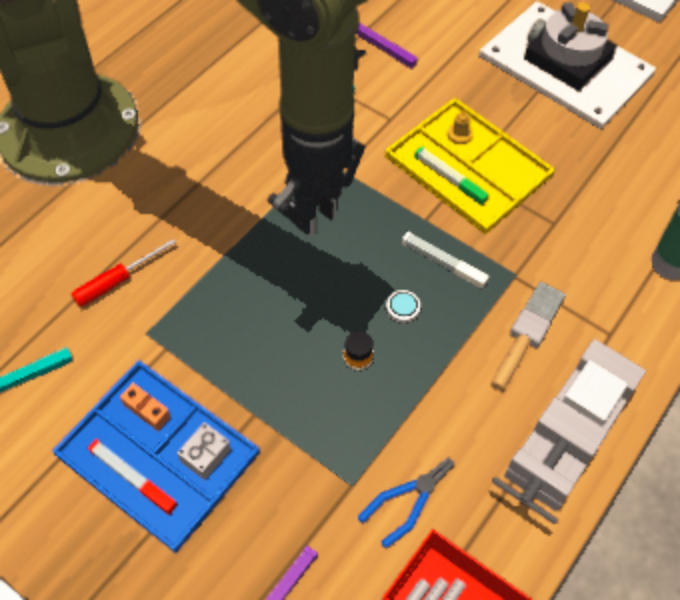

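Both views show all five pieces upright in their own compartments, with the white tube and lens holder in place. I'll do one numeric check before handing in.

```bash
python3 - <<'E'
from h import *
T=pickle.load(open('topF.pkl','rb'));c=np.asarray(T['position'])
def hgt(n,u,v): # crop px -> height from depth
    u=int(105+u/2);v=int(100+v/2);d=rays(T,[(u,v)])[0];z=[c[2]+d[2]*T['z_map'][b,a] for a in(u-1,u,u+1) for b in(v-1,v,v+1)];print(n,np.round(np.percentile(z,[0,50,100])*np.array(1000)))
for a in(('cavity 34',517,162),('chill 29',529,232),('redcap 20',578,152),('red end 20',583,220),('core 52',63,190),('greencap 20',125,132),('green end 20',119,200)):hgt(*a)
S=pickle.load(open('sceneF.pkl','rb'));b=lambda *a:tuple(int(x/1.5) for x in a)
print('white',rect(S,mask_pts(S,lambda h,s,v:v>95,b(425,258,508,310)),.018),'was 604.8 140.1 .. 2.9')
S0=pickle.load(open('scene.pkl','rb'))
for im in(S0,S):print('lens',rect(im,mask_pts(im,lambda h,s,v:v>150,b(415,297,460,338)),.014))
E
```

```text
cavity 34 [23. 33. 40.]
chill 29 [29. 31. 34.]
redcap 20 [19. 21. 24.]
red end 20 [17. 20. 27.]
core 52 [44. 46. 53.]
greencap 20 [17. 19. 21.]
green end 20 [16. 22. 25.]
white [604.8 139.9 132.4  26.6   2.9] was 604.8 140.1 .. 2.9
lens [600.5  48.2  43.7  42.7 -54.5]
lens [600.5  48.2  43.7  42.7 -54.5]
```

Heights match pieces lying flat, and the unwanted stock is unmoved. Handing in.

```bash
python3 -c "
from bench import bot
print(bot.finish_job())"
```

```text
the job is handed in; nothing more can be done
None
```

Both repair jobs are made up and handed in at about 45 s of robot time.

- **Blue tray:** it holds the cavity insert, the chill bar and the red-capped tube. I turned the insert a quarter turn about its vertical axis so the fingers had room to open in the compartment.
- **Yellow tray:** it holds the core insert and the green-capped tube.

I placed the pieces in the order you listed them. Each was lowered in small steps until the wrist force showed contact (under 10 N), then released.

**Last checks:**
- The final top and scene pictures show every piece upright in its own compartment.
- The depth readings agree with flat seating to within about 2 mm for all but the core, though they were noisy by several mm.
- The core's reading had a median of 46 mm and a maximum of 53 mm, against 52 mm expected. I put this down to sampling the edge of its narrow nose; in the pictures it stands upright.
- The white-capped tube and the lens holder measured unmoved, to 0.2 mm.
- The purple and turquoise tubes were never approached.

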